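# Lock the jig fence and square a tin into the corner

## Task

First swing the red cam lever all the way round to lock the yellow fence where it stands, without shifting the fence. Then take the rectangular gold tin from the bench, set it flat on the jig plate and press it into the corner, one long side flush against the fixed blue rail and one short end flush against the locked fence. Finish while still holding it pressed firmly against both, do not let go, and leave the other things on the bench alone.

Things in the scene. Friction and masses are not known exactly. Their poses are not given: they have to be found in the camera images.
- jig: Squaring jig fixed to the bench: a flat aluminium plate 260 (its x) x 180 (its y) x 12 mm. Origin on the bench, under the plate; the plate spans x -130..130 and y -80..100 mm in the jig's frame, its top is 12 mm up. z is up. The jig does not move during the job, but where it stands and its yaw (x axis roughly away from the robot) differ from run to run.
- back_rail: Blue fixed rail on the plate, 250 mm long (x) x 18 mm thick x 14 mm high (top 26 mm above the bench). Same origin and axes as the jig; its stop face is the plane y = +15 mm, looking to -y.
- fence: Yellow fence, the second stop: a bar 80 mm long across the plate, 16 mm thick, 27 mm high (13 to 40 mm above the bench), bridging over the blue rail to a steel slide bar behind it (20 mm wide, 13 to 29 mm above the bench). Axes as the jig's, origin at bench height; its stop face is the plane x = 0 of its own frame, looking to -x, spanning y -65..15 mm. It slides along the jig's x from 5 to 105 mm; unlocked it gives way to about 1.2 N, locked it holds at least 25 N.
- fence_face (a point): Point on the fence's stop face, 30 mm out from the blue rail's face and 26 mm above the bench; moves with the fence.
- cam_lever (a joint): Angle of the red cam lever about its upright pivot, rad, growing counter-clockwise seen from above: 0 = free, arm pointing along the jig's +y; 1.57 = fully locked at its end stop, arm pointing along the jig's -x. The cam bears on the slide bar over the last 1 rad. About 2.6 N at the knob turns it, up to 4 N near the end; it stays where it is left, creeping back a few hundredths of a radian at most.
- lever_knob (a point): Centre of the top of the lever's upright red knob, a post 20 mm in diameter standing from 36 to 76 mm above the bench, 70 mm from the pivot. The flat arm under it is 14 mm wide, 33 to 41 mm above the bench.
- lever_pivot (a point): Pivot axis of the lever, at jig x 0, y 75 mm; this point is 41 mm above the bench.
- tin: Closed rectangular gold tin with a blank white label on top, 100 (its x) x 60 (its y) x 50 mm high, 0.25 to 0.5 kg. Origin at the centre of its underside, z up. Starts lying flat on the bench on the robot's right.
- tin_stack: Bystander: a bundle of three round gold tins, 84 mm in diameter, 81 mm high, origin at the centre of its underside.
- label_roll: Bystander: standing roll of blank paper labels, 76 mm in diameter, 50 mm high, origin at the centre of its underside.
- wood_stamp: Bystander: small wooden hand stamp standing on its foot, 40 mm in diameter, 78 mm high, origin at the centre of its underside.

How it is judged:
On the way, in this order (a step that is already met when the one before it is completed fails the run):
1. the cam lever is swung to its locked end (value of joint cam_lever above 1.25 rad), for 0.2 s.
2. the tin is set flat on the jig plate, lever still locked (z of tin in the frame of jig between 0.008 and 0.017 m and x of tin in the frame of jig between -0.11 and 0.11 m and y of tin in the frame of jig between -0.075 and 0 m and value of joint cam_lever above 1.25 rad), for 0.1 s.
At the end, for the whole second after the job is handed in: Lever past 1.25 rad; fence within 6 mm of its start; tin still, flat on the plate and along the blue rail (0.05 rad each), held by the robot so that it presses on the rail and on the fence with more than 2 N each through the last second (all of step 2 and distance of fence_face from where it was at the start of the episode below 0.006 m and contact force between tin and back_rail above 2 N and contact force between tin and fence above 2 N and angle between the x axis of tin and the x axis of jig, either way round below 0.05 rad and angle between tin's own z axis and vertical below 0.05 rad and linear speed of tin below 0.01 m/s and contact force between any of the fingers, the arm and tin above 1 N); the arm keeps its last pose, push and grip.
It fails at once if a bystander is knocked over or moved more than 30 mm (distance of any of tin_stack, label_roll, wood_stamp from where it was at the start of the episode above 0.03 m or angle between any of tin_stack, label_roll, wood_stamp's own z axis and vertical above 0.4 rad).
It also fails if it takes over 72 s, if anything falls off the work surface, if the arm or the gripper's body presses on something with over 40 N, if the wrist force passes 120 N, or if a joint passes its speed limit or range.

## Robot

A 7-joint arm with a two-finger parallel gripper is mounted at the origin on the work surface. World frame = base frame: x ahead of the robot, y to its left, z up, the work surface at z = 0. Lengths are in m, angles in rad, forces in N, time in s.
With the tool pointing down it reaches from about 0.4 to 0.875 m from the base axis. Payload 19.3 kg.
Tool frame: the origin (TCP) lies at the very end of the fingers, on their centre line; the grasp point (between the pads) lies 19 mm behind it; z points along the fingers, x is the direction in which the jaws open and shut, and the axes are right-handed (so a half turn about z gives the same grasp; the last joint's range is limited). The gripper opens to 85 mm and grips with 20 to 120 N. Pads are 22 mm wide; open, the fingers measure 114 mm over their backs; the gripper's body (76 mm by 85 mm) begins 54 mm behind the grasp point. The pads swing forward as they close: fully open they stand 13 mm farther back than shut.
Start: joints at [1.256, 0.521, -0.036, 1.599, 0.021, 1.021, -0.113], TCP at [0.151, -0.606, 0.231] pointing down, gripper open.
Joint ranges: [-2.91, 2.91], [-0.3, 2.13], [-1.5, 1.42], [0.17, 2.43], [-1.26, 4.41], [0.16, 1.93], [-2.52, 2.52]. Speed limits (rad/s): [1.89, 1.89, 2.39, 2.39, 3.01, 3.01, 3.01].

## Interface

Orientations are given as [roll, pitch, yaw] about the fixed x, y, z axes, in that order (R = Rz(yaw) Ry(pitch) Rx(roll)).
In Python, from workcell import bot gives the robot as it stands.
- The arm moves only by the tool jog_arm, never from a script. Its argument "increments" is a list of rows, each an object of numbers: "wx", "wy", "wz": the turn, a rotation vector about the tool's x, y, z in degrees; "x", "y", "z": the shift along the tool's x, y, z in cm; "claw": the opening in per cent of the stroke, from 0 (shut) to 100 (fully open). A call has 1 to 10 rows; each row is the pose to reach, as a shift and turn from the pose measured when the call began, along the tool's axes at that moment; what a row does not reach only later rows make up. A row lasts 1/8 s, in which the tool goes at most 62.5 mm and 10.7 degrees, less where a joint would pass 70% of its speed; a pose out of reach is approached as far as the arm can. A call with a gripper value outside its range is refused whole. The fingers move at their own pace and stop on an object; "squeeze" is the grip in N (left out, the last holds). Time passes only in rows, so rows that repeat a pose let the fingers close. It gives the time, the measured TCP pose, the force and the opening at its end, in the units of the state.
- bot.observe(): the state, without advancing time (a new reading comes with each control period).
- bot.grab_frame(name): name is "scene" or "side" or "wrist"; returns a dict with "pixels" (420x560x3 uint8, red, green, blue), "fov_y" (degrees; the focal length in pixels is half the picture's height over the tangent of half this angle, whatever the lens; pixels are square), "cx", "cy" (the principal point, pixels), "origin" and "orientation" of the camera in the world. Camera axes: x right, y down, z forward; pixel columns grow to the right and rows downward; lengths in m; the calibration is good to about 2 mm. A picture is of the moment at which its call begins. There is no depth.
- bot.job_done(): hands the job in, once; it reports no verdict.
The state is a dict: "clock": time; "qpos": joint angles; "qd": joint speeds; "joint_efforts": joint torques, N m; "position": TCP position; "tool_rot": TCP orientation; "force": force on the tool from outside, world axes, zero at the start; "moment": the same for the moment, N m; "grip_width": finger opening in m.
Only numpy, scipy, OpenCV 4.12 (cv2) and the standard library are available. Lean on these libraries where they do the work, as an engineer would, in place of code of your own. Each camera call takes 0.05 s, during which the arm holds its last target.

## Working session

There is one attempt and no reset: what is moved stays moved. The work goes in short steps, Python scripts to look and compute and a tool call to move; the robot and the scene stay as the last step left them, time stands still between calls to the robot, and variables do not carry over. Pictures are saved under pics/ and viewed, and the job is handed in when it is done.

Besides the shell and the picture viewer there is one more tool, called after "Call:" as a command line: name --argument value ..., lists and objects as JSON in quotes. jog_arm: Moves the arm, as the interface text tells. Its arguments: {"type":"object","properties":{"increments":{"type":"array","items":{"type":"object","properties":{"wx":{"type":"number"},"wy":{"type":"number"},"wz":{"type":"number"},"x":{"type":"number"},"y":{"type":"number"},"z":{"type":"number"},"claw":{"type":"number"}}}},"squeeze":{"type":"number"}},"required":["increments"]}

```bash
mkdir -p pics; ls; python3 - <<'E'
from workcell import bot
import cv2,numpy as np
print({k:np.round(v,3) for k,v in bot.observe().items()})
for n in ["scene","side","wrist"]:
    f=bot.grab_frame(n); cv2.imwrite(f"pics/{n}0.png",f["pixels"][:,:,::-1]); np.savez(f"{n}0.npz",**f)
    print(n,f["fov_y"],f["cx"],f["cy"],np.round(f["origin"],3),np.round(f["orientation"],3))
E
```

```text
pics
{'clock': np.float64(0.0), 'qpos': array([ 1.256,  0.522, -0.036,  1.6  ,  0.021,  1.021, -0.113]), 'qd': array([-0.001,  0.   , -0.001, -0.001, -0.001,  0.   ,  0.001]), 'joint_efforts': array([ 0.0000e+00, -9.2710e+01,  1.9800e+00, -3.6994e+01,  1.8000e-02,
        8.0000e-03,  0.0000e+00]), 'position': array([ 0.151, -0.606,  0.231]), 'tool_rot': array([ 3.141e+00,  1.000e-03, -1.326e+00]), 'force': array([-0.241,  0.115, -0.198]), 'moment': array([-0.034, -0.013, -0.005]), 'grip_width': np.float64(0.085)}
scene 54.30046605756993 276.10722732112924 211.4028334614096 [ 1.042 -0.358  0.748] [-2.382  0.006  0.837]
side 47.58294791282025 277.12129402027944 211.27558590214096 [-0.055  0.745  1.041] [-2.387e+00  2.000e-03 -2.391e+00]
wrist 70.03834140100336 279.6930349875435 204.76445834172625 [ 0.231 -0.587  0.373] [ 2.819e+00  2.000e-03 -1.327e+00]
```

View pics/scene0.png

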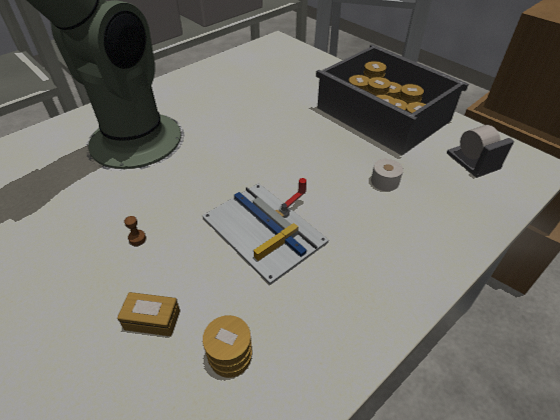

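View pics/side0.png

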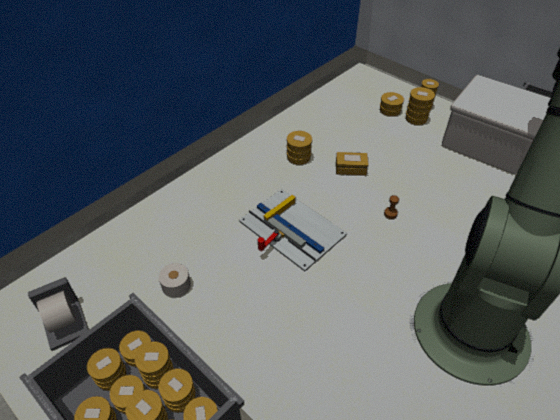

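View pics/wrist0.png

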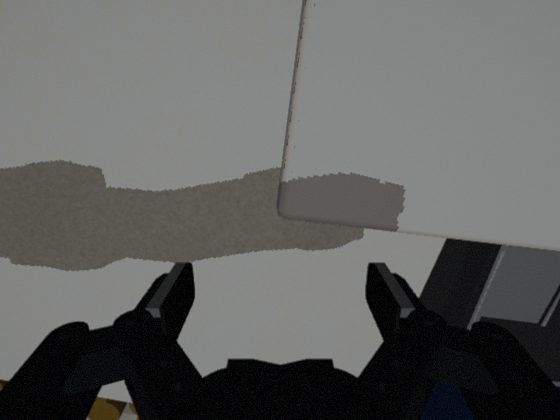

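The scene view shows the jig near (265,232), the fence at (276,242) and the knob at (303,184). The tin is at (148,313), with the stack at (228,345), stamp at (135,230) and roll at (387,175) nearby. Next I'll measure by colour.

```bash
cat > h.py <<'E'
import numpy as np,cv2
from scipy.spatial.transform import Rotation as R
def load(n): return dict(np.load(n,allow_pickle=True))
def grab(name,tag):
    from workcell import bot
    f=bot.grab_frame(name); cv2.imwrite(f"pics/{name}{tag}.png",f["pixels"][:,:,::-1]); np.savez(f"{name}{tag}.npz",**f); return f
def rays(f,uv):
    uv=np.atleast_2d(uv).astype(float); h=f["pixels"].shape[0]
    F=h/2/np.tan(np.radians(float(f["fov_y"]))/2)
    d=np.c_[(uv[:,0]-f["cx"])/F,(uv[:,1]-f["cy"])/F,np.ones(len(uv))]
    o=np.array(f["orientation"],float)
    M=o if o.shape==(3,3) else R.from_euler('xyz',o).as_matrix()
    return np.array(f["origin"],float),d@M.T
def onz(f,uv,z):
    o,d=rays(f,uv); return o+d*((z-o[2])/d[:,2])[:,None]
def proj(f,P):
    P=np.atleast_2d(P); h=f["pixels"].shape[0]; F=h/2/np.tan(np.radians(float(f["fov_y"]))/2)
    M=R.from_euler('xyz',f["orientation"]).as_matrix(); c=(P-f["origin"])@M
    return np.c_[c[:,0]/c[:,2]*F+f["cx"],c[:,1]/c[:,2]*F+f["cy"]]
def tri(fs,uvs):
    A=np.zeros((3,3));b=np.zeros(3)
    for f,uv in zip(fs,uvs):
        o,d=rays(f,uv); d=d[0]/np.linalg.norm(d[0]); Q=np.eye(3)-np.outer(d,d); A+=Q;b+=Q@o
    return np.linalg.solve(A,b)
def hsv(f): return cv2.cvtColor(f["pixels"],cv2.COLOR_RGB2HSV)
def mask(f,lo,hi): return cv2.inRange(hsv(f),np.array(lo),np.array(hi))
E
python3 - <<'E'
from h import *
for n,(x0,y0,x1,y1) in {"scene":(190,165,340,290),"side":(225,170,375,290)}.items():
    f=load(n+"0.npz"); print(f.keys())
    cv2.imwrite(f"pics/{n}_z.png",cv2.resize(f["pixels"][y0:y1,x0:x1,::-1],None,fx=5,fy=5,interpolation=cv2.INTER_CUBIC))
f=load("scene0.npz");a=cv2.resize(f["pixels"][280:385,105:265,::-1],None,fx=5,fy=5,interpolation=cv2.INTER_CUBIC);cv2.imwrite("pics/tin_z.png",a)
E
```

```text
dict_keys(['pixels', 'fov_y', 'cx', 'cy', 'origin', 'orientation'])
dict_keys(['pixels', 'fov_y', 'cx', 'cy', 'origin', 'orientation'])
```

View pics/scene_z.png

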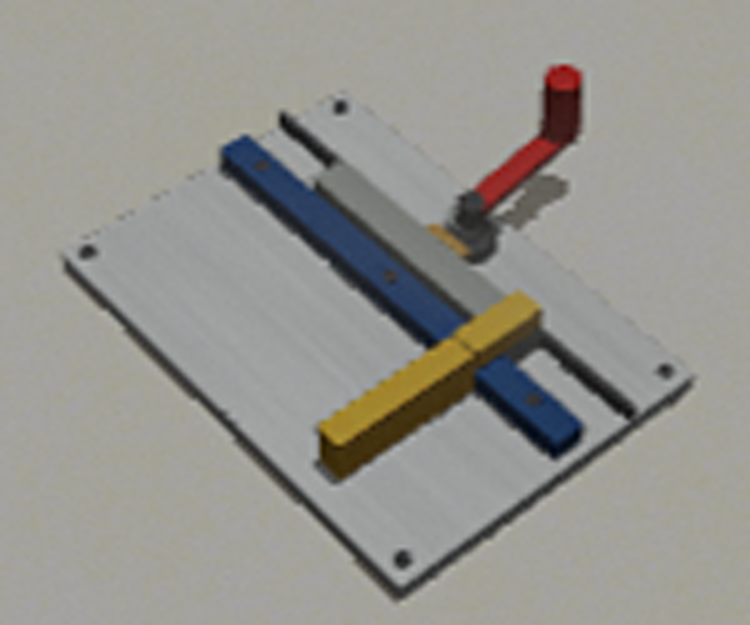

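View pics/side_z.png

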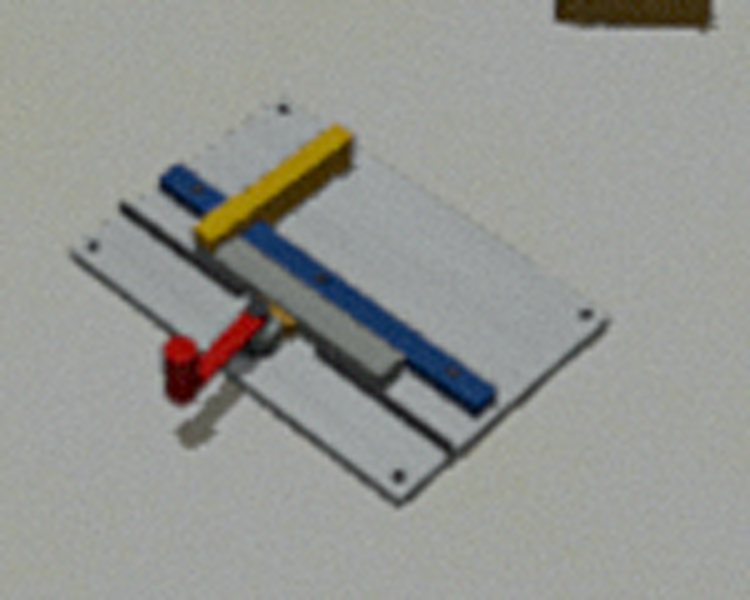

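View pics/tin_z.png

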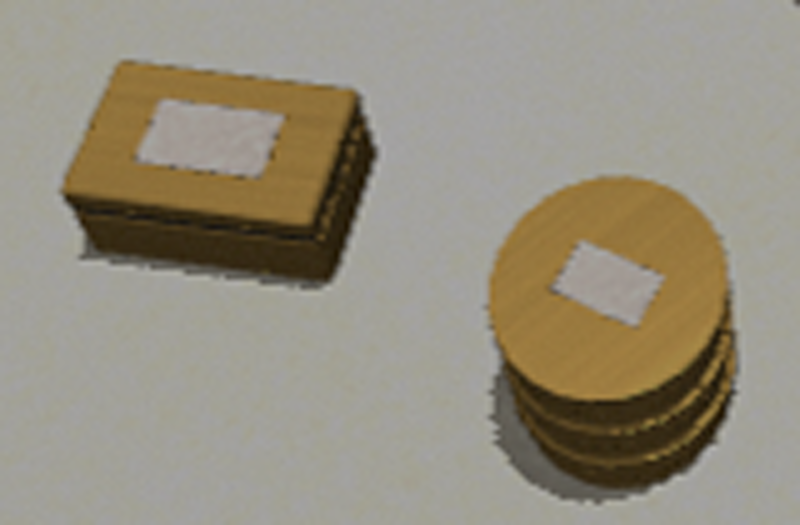

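```bash
cat > jig.py <<'E'
from h import *
from h import load as L
s=L("scene0.npz");d=L("side0.npz")
def c(px,x0,y0): px=np.array(px,float); return (px+.5)/5-.5+[x0,y0]
S=c([(62,256),(400,590),(692,376),(342,92)],190,165); Sj=np.array([(-130,-80),(130,-80),(130,100),(-130,100)])/1e3
D=c([(72,250),(400,496),(607,320),(283,98)],225,170); Dj=np.array([(130,100),(-130,100),(-130,-80),(130,-80)])/1e3
def fit(A,B):
    ca,cb=A.mean(0),B.mean(0);U=(A-ca).T@(B-cb); th=np.arctan2(U[0,1]-U[1,0],U[0,0]+U[1,1])
    Rm=np.array([[np.cos(th),-np.sin(th)],[np.sin(th),np.cos(th)]]); t=cb-Rm@ca
    return th,t,np.linalg.norm(A@Rm.T+t-B,axis=1)
P=onz(s,S,.012)[:,:2];Q=onz(d,D,.012)[:,:2]
if __name__=="__main__":
    for a,b in((Sj,P),(Dj,Q),(np.r_[Sj,Dj],np.r_[P,Q])): print([np.round(v,4) for v in fit(a,b)])
th,t,_=fit(np.r_[Sj,Dj],np.r_[P,Q])
J=np.array([[np.cos(th),-np.sin(th)],[np.sin(th),np.cos(th)]])
def w2j(p): return (np.atleast_2d(p)[:,:2]-t)@J
def j2w(p): return np.atleast_2d(p)[:,:2]@J.T+t
if __name__=="__main__":
    pr=lambda n,v:print(n,np.round(v,4).tolist())
    # rail top edge points near stop face, scene: (222,152)->(552,440)
    pr("rail sc",w2j(onz(s,c([(222,152),(553,438),(245,136),(580,425)],190,165),.026)))
    pr("rail sd",w2j(onz(d,c([(180,165),(495,395),(478,405),(162,180)],225,170),.026)))
    pr("fence sc",w2j(onz(s,c([(320,430),(342,445),(542,310),(520,293)],190,165),.040)))
    pr("fence sd",w2j(onz(d,c([(330,125),(352,135),(215,243),(196,232)],225,170),.040)))
    k=tri((s,d),(c([(563,78)],190,165),c([(181,345)],225,170))); pr("knob",k);pr("knob j",w2j(k))
    T=c([(122,62),(357,90),(312,226),(66,192)],105,280); W=onz(s,T,.05); pr("tin",W);pr("c",W.mean(0))
    pr("len",[np.linalg.norm(W[i]-W[(i+1)%4]) for i in range(4)])
    for e in(W[1]-W[0],W[2]-W[3]):pr("ang",np.arctan2(e[1],e[0]))
    pr("stack",onz(s,c([(608,288)],105,280),.081)); pr("stamp",onz(s,[(131,221)],.078)); pr("roll",onz(s,[(388,168)],.05))
E
python3 jig.py
python3 - <<'E'
from h import *
d=load("side0.npz")
cv2.imwrite("pics/tin_d.png",cv2.resize(d["pixels"][125:185,280:380,::-1],None,fx=8,fy=8,interpolation=cv2.INTER_CUBIC))
E
```

```text
[np.float64(-0.0201), array([0.5388, 0.039 ]), array([0.0021, 0.001 , 0.0018, 0.0005])]
[np.float64(-0.0244), array([0.5342, 0.0418]), array([0.0021, 0.0041, 0.0032, 0.002 ])]
[np.float64(-0.0222), array([0.5365, 0.0404]), array([0.0043, 0.0017, 0.0024, 0.0031, 0.0039, 0.0018, 0.0049, 0.0046])]
rail sc [[-0.1205, 0.0149], [0.1225, 0.0164], [-0.1222, 0.0307], [0.1251, 0.0305]]
rail sd [[0.1204, 0.0169], [-0.128, 0.0198], [-0.1259, 0.0315], [0.1191, 0.033]]
fence sc [[0.06, -0.0651], [0.0728, -0.0631], [0.0726, 0.0555], [0.0582, 0.055]]
fence sd [[0.07, -0.0596], [0.0548, -0.0625], [0.0517, 0.0557], [0.0655, 0.0572]]
knob [0.5299, 0.1836, 0.0755]
knob j [[-0.0097, 0.143]]
tin [[0.5146, -0.2803, 0.05], [0.5884, -0.2181, 0.05], [0.6269, -0.2623, 0.05], [0.5522, -0.3237, 0.05]]
c [0.5705, -0.2711, 0.05]
len [0.0965, 0.0586, 0.0967, 0.0575]
ang 0.7003
ang 0.688
stack [[0.7351, -0.2028, 0.081]]
stamp [[0.3728, -0.1913, 0.078]]
roll [[0.6284, 0.403, 0.05]]
```

View pics/tin_d.png

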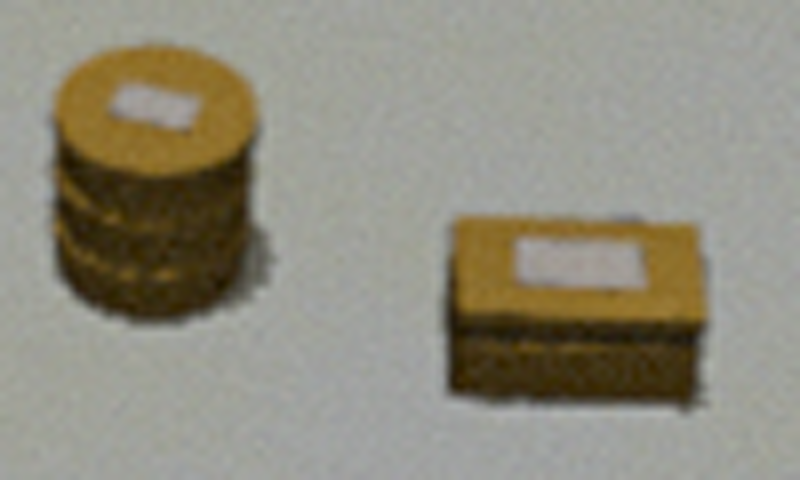

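Scene and side views agree on the jig to a few mm: yaw about -0.022, origin about (0.5365, 0.0404). The fence face is at jig x of about 57 mm, the knob at (0.530, 0.184), and the tin at (0.5705, -0.271) with yaw 0.69. Next is a helper that converts world targets to jog increments.

```bash
cat > inc.py <<'E'
from jig import *
from workcell import bot
def inc(targets):
    """targets: (x,y,z,yaw) -> cm / deg in tool frame"""
    o=bot.observe(); p=np.array(o["position"]); M=R.from_euler('xyz',o["tool_rot"])
    print("t",round(float(o["clock"]),2),"pos",np.round(p,4),"rot",np.round(o["tool_rot"],3),"F",np.round(o["force"],1),"w",round(float(o["grip_width"]),4),"q",np.round(o["qpos"],2),"jig",np.round(w2j(p)[0],4))
    for T in targets:
        s=M.inv().apply(np.array(T[:3])-p)*100; r=(M.inv()*R.from_euler('xyz',[np.pi,0,T[3]])).as_rotvec(degrees=True)
        print("xyz",np.round(s,2).tolist(),"w",np.round(r,1).tolist())
E
python3 -c "
from inc import *
inc([(.45,-.35,.23,-.7),(.53,.184,.20,-.022),(.53,.184,.13,-.022)])"
```

```text
t 0.15 pos [ 0.1514 -0.6061  0.2309] rot [ 3.142e+00  1.000e-03 -1.326e+00] F [-0.3 -0.3 -1.2] w 0.0857 q [ 1.26  0.52 -0.04  1.6   0.02  1.02 -0.11] jig [-0.3707 -0.6549]
xyz [-17.61, -35.18, 0.1] w [-0.0, 0.0, -35.9]
xyz [-67.48, -55.88, 3.14] w [-0.0, 0.0, -74.7]
xyz [-67.47, -55.88, 10.14] w [-0.0, 0.0, -74.7]
```

Call:
jog_arm --increments '[{"x":-17.6,"y":-35.2,"z":0,"wz":-36,"claw":55},{"x":-17.6,"y":-35.2,"z":0,"wz":-36,"claw":55},{"x":-17.6,"y":-35.2,"z":0,"wz":-36,"claw":55},{"x":-17.6,"y":-35.2,"z":0,"wz":-36,"claw":55},{"x":-17.6,"y":-35.2,"z":0,"wz":-36,"claw":55},{"x":-17.6,"y":-35.2,"z":0,"wz":-36,"claw":55},{"x":-17.6,"y":-35.2,"z":0,"wz":-36,"claw":55},{"x":-67.5,"y":-55.9,"z":3,"wz":-74.7,"claw":55},{"x":-67.5,"y":-55.9,"z":3,"wz":-74.7,"claw":55},{"x":-67.5,"y":-55.9,"z":3,"wz":-74.7,"claw":55}]'

```text
schema error: expected keys wx, wy, wz, x, y, z, claw
```

```bash
python3 -c "
from inc import *
inc([(.53,.184,.20,-.022),(.53,.184,.13,-.022)])"
```

```text
t 0.15 pos [ 0.1514 -0.6061  0.2309] rot [ 3.142e+00  1.000e-03 -1.326e+00] F [-0.3 -0.3 -1.2] w 0.0857 q [ 1.26  0.52 -0.04  1.6   0.02  1.02 -0.11] jig [-0.3707 -0.6549]
xyz [-67.48, -55.88, 3.14] w [-0.0, 0.0, -74.7]
xyz [-67.47, -55.88, 10.14] w [-0.0, 0.0, -74.7]
```

All seven keys are required in every row.

Call:
jog_arm --increments '[{"wx":0,"wy":0,"wz":-36,"x":-17.6,"y":-35.2,"z":0,"claw":55},{"wx":0,"wy":0,"wz":-36,"x":-17.6,"y":-35.2,"z":0,"claw":55},{"wx":0,"wy":0,"wz":-36,"x":-17.6,"y":-35.2,"z":0,"claw":55},{"wx":0,"wy":0,"wz":-36,"x":-17.6,"y":-35.2,"z":0,"claw":55},{"wx":0,"wy":0,"wz":-36,"x":-17.6,"y":-35.2,"z":0,"claw":55},{"wx":0,"wy":0,"wz":-36,"x":-17.6,"y":-35.2,"z":0,"claw":55},{"wx":0,"wy":0,"wz":-36,"x":-17.6,"y":-35.2,"z":0,"claw":55},{"wx":0,"wy":0,"wz":-74.7,"x":-67.5,"y":-55.9,"z":3,"claw":55},{"wx":0,"wy":0,"wz":-74.7,"x":-67.5,"y":-55.9,"z":3,"claw":55},{"wx":0,"wy":0,"wz":-74.7,"x":-67.5,"y":-55.9,"z":3,"claw":55}]'

```text
clock: 1.4
position: [0.4777, -0.1636, 0.2206]
tool_rot: [-3.141, 0.0, -0.13]
force: [1.1, -0.3, -0.5]
grip_width: 0.047
```

```bash
python3 -c "
from inc import *
inc([(.53,.184,.20,-.022),(.53,.184,.13,-.022)])"
```

```text
t 1.4 pos [ 0.4777 -0.1636  0.2206] rot [-3.141  0.    -0.13 ] F [ 1.1 -0.3 -0.5] w 0.047 q [ 0.57  0.37 -0.46  1.91  0.21  0.91 -0.12] jig [-0.0543 -0.2053]
xyz [0.68, -35.15, 2.08] w [-0.0, 0.0, -6.2]
xyz [0.68, -35.15, 9.08] w [-0.0, 0.0, -6.2]
```

Call:
jog_arm --increments '[{"wx":0,"wy":0,"wz":-6.2,"x":0.7,"y":-35.2,"z":2,"claw":55},{"wx":0,"wy":0,"wz":-6.2,"x":0.7,"y":-35.2,"z":2,"claw":55},{"wx":0,"wy":0,"wz":-6.2,"x":0.7,"y":-35.2,"z":2,"claw":55},{"wx":0,"wy":0,"wz":-6.2,"x":0.7,"y":-35.2,"z":2,"claw":55},{"wx":0,"wy":0,"wz":-6.2,"x":0.7,"y":-35.2,"z":2,"claw":55},{"wx":0,"wy":0,"wz":-6.2,"x":0.7,"y":-35.2,"z":2,"claw":55},{"wx":0,"wy":0,"wz":-6.2,"x":0.7,"y":-35.2,"z":8,"claw":55},{"wx":0,"wy":0,"wz":-6.2,"x":0.7,"y":-35.2,"z":8,"claw":55},{"wx":0,"wy":0,"wz":-6.2,"x":0.7,"y":-35.2,"z":8,"claw":55}]'

```text
clock: 2.52
position: [0.5309, 0.184, 0.1422]
tool_rot: [-3.141, -0.0, -0.023]
force: [0.2, 0.1, 0.4]
grip_width: 0.0471
```

```bash
python3 -c "
from inc import *
inc([(.53,.184,.13,-.022),(.53,.184,.05,-.022)])
grab('wrist',1);grab('scene',1)
"
```

```text
t 2.52 pos [0.5309 0.184  0.1422] rot [-3.141 -0.    -0.023] F [0.2 0.1 0.4] w 0.0471 q [-0.07  0.58 -0.51  1.83  0.37  0.83 -0.79] jig [-0.0088  0.1434]
xyz [-0.09, -0.0, 1.22] w [-0.0, -0.0, -0.1]
xyz [-0.09, 0.0, 9.22] w [-0.0, -0.0, -0.1]
```

View pics/wrist1.png

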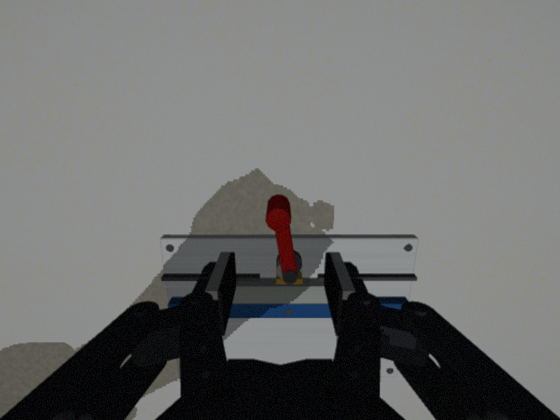

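View pics/scene1.png

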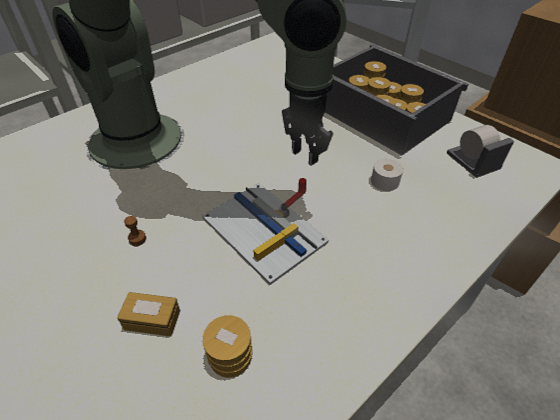

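The wrist view shows the knob top at about (278,218), between the pads in columns (gap centre about 280). The lever is slightly turned from jig +y. I'll check with a ray and refine the jig.

```bash
python3 -c "
from jig import *
w=load('wrist1.npz');print(w['origin'],w['orientation'])
print('knob',onz(w,[(278,218)],.076))
print('plate back corners',w2j(onz(w,[(161,236),(417,236)],.012)),onz(w,[(161,236),(417,236)],.012))
print('piv',w2j(onz(w,[(291,276)],.045)))
cv2.imwrite('pics/wz.png',cv2.resize(w['pixels'][180:330,150:430,::-1],None,fx=2.8,fy=2.8,interpolation=cv2.INTER_CUBIC))
"
```

```text
[0.53319821 0.264672   0.28462729] [ 2.82071655e+00  1.26662997e-04 -2.36061296e-02]
knob [[0.53002989 0.18500095 0.076     ]]
plate back corners [[-0.12636441  0.10100137]
 [ 0.12784107  0.10065902]] [[0.4124175  0.14418648 0.012     ]
 [0.66655274 0.13820078 0.012     ]]
piv [[0.00181713 0.07580768]]
```

View pics/wz.png

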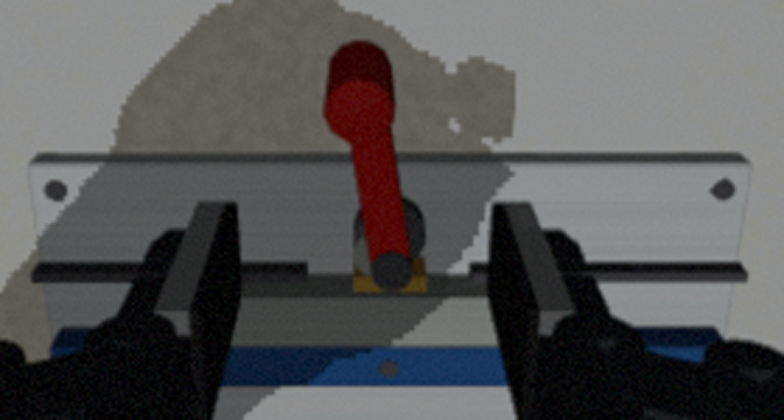

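Call:
jog_arm --increments '[{"wx":0,"wy":0,"wz":0,"x":-0.1,"y":0,"z":5,"claw":55},{"wx":0,"wy":0,"wz":0,"x":-0.1,"y":0,"z":9.5,"claw":55},{"wx":0,"wy":0,"wz":0,"x":-0.1,"y":0,"z":9.5,"claw":55},{"wx":0,"wy":0,"wz":0,"x":-0.1,"y":0,"z":9.5,"claw":55}]'

```text
clock: 3.12
position: [0.5316, 0.1846, 0.05]
tool_rot: [-3.14, -0.004, -0.023]
force: [-0.2, -0.0, 0.4]
grip_width: 0.0469
```

```bash
cat > arc.py <<'E'
from inc import *
import sys
def arc(phis,z=.047,r=.07):
    T=[]
    for a in phis:
        p=j2w([-r*np.sin(a),.075+r*np.cos(a)])[0]; T.append((p[0],p[1],z,a+th))
    inc(T)
if __name__=="__main__": arc([float(v) for v in sys.argv[1:]])
E
python3 arc.py .25 .35 .45 .55 .65 .75 .85 .95 1.05 1.15
```

```text
t 3.12 pos [0.5316 0.1846 0.05  ] rot [-3.14  -0.004 -0.023] F [-0.2 -0.   0.4] w 0.0469 q [-0.13  0.71 -0.44  1.88  0.47  0.65 -0.88] jig [-0.0081  0.1441]
xyz [-0.92, 0.13, 0.3] w [-0.1, -0.3, -14.4]
xyz [-1.59, 0.34, 0.3] w [-0.1, -0.3, -20.1]
xyz [-2.24, 0.61, 0.29] w [-0.1, -0.3, -25.9]
xyz [-2.85, 0.95, 0.29] w [-0.0, -0.3, -31.6]
xyz [-3.43, 1.34, 0.29] w [-0.0, -0.3, -37.3]
xyz [-3.96, 1.79, 0.28] w [-0.0, -0.3, -43.0]
xyz [-4.45, 2.29, 0.28] w [-0.0, -0.3, -48.8]
xyz [-4.88, 2.84, 0.28] w [0.0, -0.3, -54.5]
xyz [-5.26, 3.43, 0.27] w [0.0, -0.3, -60.2]
xyz [-5.58, 4.06, 0.27] w [0.0, -0.3, -66.0]
```

Call:
jog_arm --increments '[{"wx":0,"wy":0,"wz":-14.4,"x":-0.9,"y":0.1,"z":0.3,"claw":55},{"wx":0,"wy":0,"wz":-20.1,"x":-1.6,"y":0.3,"z":0.3,"claw":55},{"wx":0,"wy":0,"wz":-25.9,"x":-2.2,"y":0.6,"z":0.3,"claw":55},{"wx":0,"wy":0,"wz":-31.6,"x":-2.9,"y":0.9,"z":0.3,"claw":55},{"wx":0,"wy":0,"wz":-37.3,"x":-3.4,"y":1.3,"z":0.3,"claw":55},{"wx":0,"wy":0,"wz":-43,"x":-4.0,"y":1.8,"z":0.3,"claw":55},{"wx":0,"wy":0,"wz":-48.8,"x":-4.4,"y":2.3,"z":0.3,"claw":55},{"wx":0,"wy":0,"wz":-54.5,"x":-4.9,"y":2.8,"z":0.3,"claw":55},{"wx":0,"wy":0,"wz":-60.2,"x":-5.3,"y":3.4,"z":0.3,"claw":55},{"wx":0,"wy":0,"wz":-66,"x":-5.6,"y":4.1,"z":0.3,"claw":55}]'

```text
clock: 4.38
position: [0.4763, 0.1457, 0.0493]
tool_rot: [3.135, -0.007, 1.132]
force: [-1.6, 5.5, 0.8]
grip_width: 0.0471
```

```bash
python3 arc.py 1.2 1.3 1.4 1.5 1.6 1.65 1.7 1.75; python3 -c "
from h import *
grab('scene',2)"
```

```text
t 4.38 pos [0.4763 0.1457 0.0493] rot [ 3.135 -0.007  1.132] F [-1.6  5.5  0.8] w 0.0471 q [ 0.11  0.71 -0.71  2.04  0.76  0.66  0.02] jig [-0.0625  0.1039]
xyz [-0.44, -0.1, 0.23] w [0.4, -0.4, -2.6]
xyz [-1.13, -0.04, 0.22] w [0.4, -0.3, -8.4]
xyz [-1.82, 0.1, 0.22] w [0.4, -0.3, -14.1]
xyz [-2.49, 0.3, 0.22] w [0.5, -0.3, -19.8]
xyz [-3.14, 0.57, 0.21] w [0.5, -0.3, -25.5]
xyz [-3.45, 0.73, 0.21] w [0.5, -0.3, -28.4]
xyz [-3.75, 0.91, 0.21] w [0.5, -0.3, -31.3]
xyz [-4.05, 1.1, 0.21] w [0.5, -0.2, -34.1]
```

View pics/scene2.png

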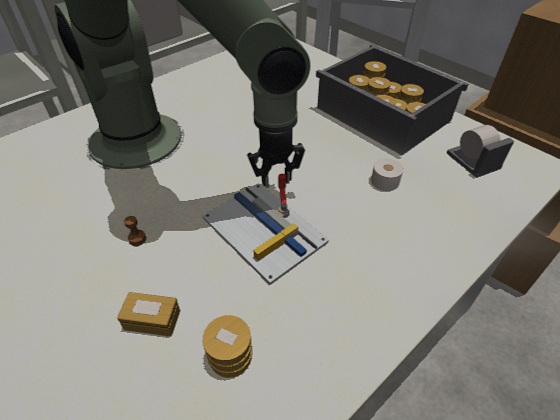

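The lever is swinging with about 5.7 N on the tool, with the knob now at (283,178). I'll continue to the end stop.

Call:
jog_arm --increments '[{"wx":0,"wy":0,"wz":-2.6,"x":-0.4,"y":-0.1,"z":0.2,"claw":55},{"wx":0,"wy":0,"wz":-8.4,"x":-1.1,"y":0,"z":0.2,"claw":55},{"wx":0,"wy":0,"wz":-14.1,"x":-1.8,"y":0.1,"z":0.2,"claw":55},{"wx":0,"wy":0,"wz":-19.8,"x":-2.5,"y":0.3,"z":0.2,"claw":55},{"wx":0,"wy":0,"wz":-25.5,"x":-3.1,"y":0.6,"z":0.2,"claw":55},{"wx":0,"wy":0,"wz":-28.4,"x":-3.5,"y":0.7,"z":0.2,"claw":55},{"wx":0,"wy":0,"wz":-30,"x":-3.8,"y":0.9,"z":0.2,"claw":55}]'

```text
clock: 5.3
position: [0.4693, 0.1065, 0.0486]
tool_rot: [3.13, -0.001, 1.66]
force: [-0.8, 4.1, 3.2]
grip_width: 0.0469
```

```bash
python3 arc.py 1.75 1.8 1.85; python3 -c "
from h import *
grab('scene',3)"
```

```text
t 5.3 pos [0.4693 0.1065 0.0486] rot [ 3.13e+00 -1.00e-03  1.66e+00] F [-0.8  4.1  3.2] w 0.0469 q [ 0.26  0.73 -0.82  2.08  0.87  0.7   0.52] jig [-0.0687  0.0646]
xyz [-0.2, -0.04, 0.16] w [0.7, -0.0, -3.9]
xyz [-0.55, -0.01, 0.16] w [0.7, -0.0, -6.8]
xyz [-0.9, 0.04, 0.16] w [0.7, -0.0, -9.6]
```

View pics/scene3.png

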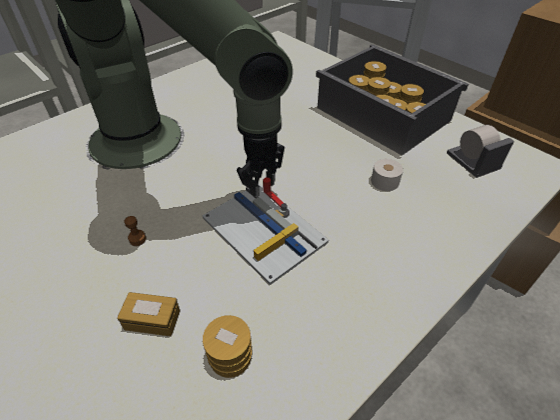

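The lever is near the end, at roughly 1.5 rad. A little more push will seat it on the stop.

Call:
jog_arm --increments '[{"wx":0,"wy":0,"wz":-2,"x":-0.3,"y":0,"z":0.1,"claw":55},{"wx":0,"wy":0,"wz":-2,"x":-0.5,"y":0,"z":0.1,"claw":55},{"wx":0,"wy":0,"wz":-2,"x":-0.7,"y":0,"z":0.1,"claw":55},{"wx":0,"wy":0,"wz":-2,"x":-0.8,"y":0,"z":0.1,"claw":55}]'

```text
clock: 5.85
position: [0.47, 0.1015, 0.0478]
tool_rot: [3.129, -0.006, 1.698]
force: [-4.3, 25.6, -1.0]
grip_width: 0.0468
```

```bash
python3 arc.py 1.57
```

```text
t 5.85 pos [0.47   0.1015 0.0478] rot [ 3.129 -0.006  1.698] F [-4.3 25.6 -1. ] w 0.0468 q [ 0.28  0.73 -0.83  2.08  0.87  0.7   0.56] jig [-0.0679  0.0596]
xyz [1.56, 0.02, 0.09] w [0.7, -0.4, 8.6]
```

The tool reads 25.6 N, so the lever is on its stop. I'll centre the gripper on the knob and lift off.

Call:
jog_arm --increments '[{"wx":0,"wy":0,"wz":4,"x":1.4,"y":0,"z":0,"claw":60},{"wx":0,"wy":0,"wz":4,"x":1.4,"y":0,"z":0,"claw":60},{"wx":0,"wy":0,"wz":4,"x":1.4,"y":0,"z":-4,"claw":60},{"wx":0,"wy":0,"wz":4,"x":1.4,"y":0,"z":-9,"claw":60},{"wx":0,"wy":0,"wz":4,"x":1.4,"y":0,"z":-14,"claw":60},{"wx":0,"wy":0,"wz":4,"x":1.4,"y":0,"z":-14,"claw":60}]'

```text
clock: 6.6
position: [0.468, 0.1135, 0.1906]
tool_rot: [3.125, -0.006, 1.628]
force: [-0.1, 0.1, -0.9]
grip_width: 0.0511
```

```bash
python3 -c "
from inc import *
inc([(.5,-.08,.2,.5),(.57,-.271,.2,-.877)])
grab('scene',4);grab('side',4)
d=load('side0.npz')
T=np.array([(455,218),(700,226),(708,322),(455,318)])
T=(T+.5)/8-.5+[280,125]
W=onz(d,T,.05);print(W,W.mean(0),[np.linalg.norm(W[i]-W[(i+1)%4]) for i in range(4)],[np.arctan2(*(e[1::-1])) for e in (W[1]-W[0],W[2]-W[3])])"
```

```text
t 6.6 pos [0.468  0.1135 0.1906] rot [ 3.125 -0.006  1.628] F [-0.1  0.1 -0.9] w 0.0511 q [ 0.42  0.52 -1.04  1.99  0.57  0.93  0.72] jig [-0.0702  0.0716]
xyz [-19.5, 2.11, -1.02] w [0.7, -0.8, 64.6]
xyz [-38.97, 8.0, -1.03] w [-0.0, -1.3, 143.5]
[[ 0.62112797 -0.26042633  0.05      ]
 [ 0.54558488 -0.32371342  0.05      ]
 [ 0.50889397 -0.27784613  0.05      ]
 [ 0.58320658 -0.21208034  0.05      ]] [ 0.56470335 -0.26851655  0.05      ] [np.float64(0.09854955598998041), np.float64(0.05873697087315819), np.float64(0.09923457909071647), np.float64(0.06144401183055495)] [np.float64(-2.4442466922205948), np.float64(-2.4171334887700917)]
```

View pics/side4.png

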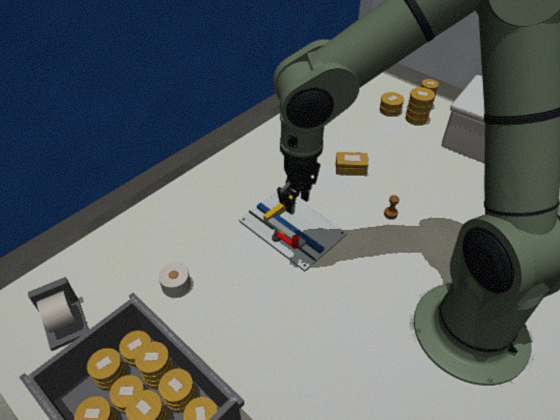

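View pics/scene4.png

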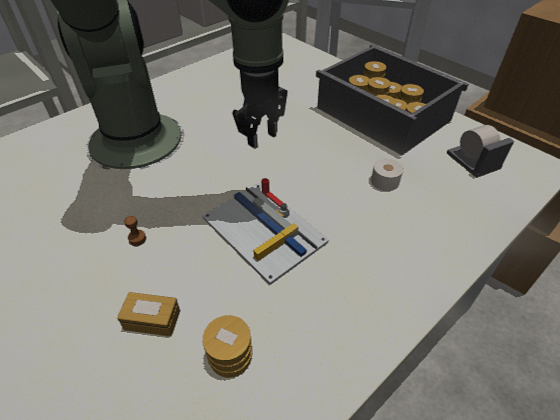

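The lever is parallel to the rail (knob at (265,184) in scene) and the fence looks unmoved. Now over to the tin, using the two-view mean (0.5675, -0.270), yaw 0.70.

Call:
jog_arm --increments '[{"wx":0,"wy":-1,"wz":72,"x":-19.5,"y":3,"z":-1,"claw":100},{"wx":0,"wy":-1,"wz":72,"x":-19.5,"y":3,"z":-1,"claw":100},{"wx":0,"wy":-1,"wz":72,"x":-19.5,"y":3,"z":-1,"claw":100},{"wx":0,"wy":-1,"wz":72,"x":-19.5,"y":3,"z":-1,"claw":100},{"wx":0,"wy":-1.3,"wz":143.5,"x":-38.9,"y":7.8,"z":-1,"claw":100},{"wx":0,"wy":-1.3,"wz":143.5,"x":-38.9,"y":7.8,"z":-1,"claw":100},{"wx":0,"wy":-1.3,"wz":143.5,"x":-38.9,"y":7.8,"z":-1,"claw":100},{"wx":0,"wy":-1.3,"wz":143.5,"x":-38.9,"y":7.8,"z":-1,"claw":100},{"wx":0,"wy":-1.3,"wz":143.5,"x":-38.9,"y":7.8,"z":-1,"claw":100},{"wx":0,"wy":-1.3,"wz":143.5,"x":-38.9,"y":7.8,"z":-1,"claw":100}]'

```text
clock: 7.95
position: [0.5657, -0.2713, 0.1947]
tool_rot: [3.137, 0.002, -0.252]
force: [-0.0, 0.5, 0.2]
grip_width: 0.0856
```

```bash
python3 -c "
from inc import *
inc([(.5675,-.27,.2,-.87),(.5675,-.27,.14,-.87)])"
```

```text
t 7.95 pos [ 0.5657 -0.2713  0.1947] rot [ 3.137e+00  2.000e-03 -2.520e-01] F [-0.   0.5  0.2] w 0.0856 q [ 0.67  0.6  -0.49  1.61  0.32  1.01 -0.17] jig [ 0.0361 -0.311 ]
xyz [0.14, -0.17, -0.53] w [0.3, 0.1, 35.4]
xyz [0.16, -0.2, 5.46] w [0.3, 0.1, 35.4]
```

Call:
jog_arm --increments '[{"wx":0.3,"wy":0.1,"wz":35.4,"x":0.1,"y":-0.2,"z":3,"claw":100},{"wx":0.3,"wy":0.1,"wz":35.4,"x":0.1,"y":-0.2,"z":3,"claw":100},{"wx":0.3,"wy":0.1,"wz":35.4,"x":0.1,"y":-0.2,"z":3,"claw":100},{"wx":0.3,"wy":0.1,"wz":35.4,"x":0.1,"y":-0.2,"z":3,"claw":100},{"wx":0.3,"wy":0.1,"wz":35.4,"x":0.1,"y":-0.2,"z":3,"claw":100}]'

```text
clock: 8.57
position: [0.5663, -0.2698, 0.1633]
tool_rot: [3.14, 0.001, -0.869]
force: [0.4, -0.0, 0.5]
grip_width: 0.0854
```

```bash
python3 -c "
from inc import *
inc([(.5675,-.27,.1,-.87),(.5675,-.27,.018,-.87)])
grab('wrist',5)"
```

```text
t 8.57 pos [ 0.5663 -0.2698  0.1633] rot [ 3.14e+00  1.00e-03 -8.69e-01] F [ 0.4 -0.   0.5] w 0.0854 q [ 0.57  0.62 -0.33  1.64  0.24  0.92 -0.72] jig [ 0.0366 -0.3095]
xyz [0.1, -0.09, 6.33] w [0.1, 0.1, 0.0]
xyz [0.11, -0.1, 14.53] w [0.1, 0.1, 0.0]
```

View pics/wrist5.png

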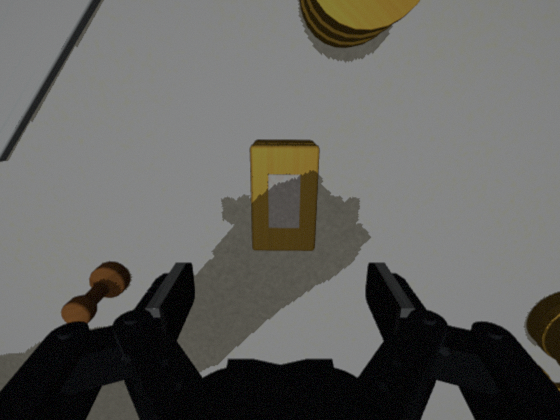

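The wrist view shows the tin top spanning (250..319, 146..250), near-upright between the fingers. The stack, at (360,10), and the stamp, at (95,290), are clear of the finger path.

```bash
python3 -c "
from jig import *
w=load('wrist5.npz')
W=onz(w,[(250,146),(319,146),(316,250),(252,250)],.05);print(W,W.mean(0),[np.linalg.norm(W[i]-W[(i+1)%4]) for i in range(4)])
e=(W[0]+W[1]-W[2]-W[3]);print(np.arctan2(e[1],e[0]))"
```

```text
[[ 0.58729611 -0.21984684  0.05      ]
 [ 0.62484257 -0.26432695  0.05      ]
 [ 0.55115764 -0.32808796  0.05      ]
 [ 0.51203262 -0.28180888  0.05      ]] [ 0.56883223 -0.27351766  0.05      ] [np.float64(0.05820839368504926), np.float64(0.09744195615612283), np.float64(0.060601324613596935), np.float64(0.09748788568917821)]
0.7010419438000212
```

Call:
jog_arm --increments '[{"wx":0,"wy":0,"wz":0,"x":0.3,"y":0,"z":5,"claw":100},{"wx":0,"wy":0,"wz":0,"x":0.3,"y":0,"z":9,"claw":100},{"wx":0,"wy":0,"wz":0,"x":0.3,"y":0,"z":12,"claw":100},{"wx":0,"wy":0,"wz":0,"x":0.3,"y":0,"z":14.5,"claw":100},{"wx":0,"wy":0,"wz":0,"x":0.3,"y":0,"z":14.5,"claw":100},{"wx":0,"wy":0,"wz":0,"x":0.3,"y":0,"z":14.5,"claw":100}]'

```text
clock: 9.38
position: [0.5684, -0.2723, 0.0192]
tool_rot: [3.141, 0.0, -0.868]
force: [-0.1, -0.4, -0.3]
grip_width: 0.0855
```

Call:
jog_arm --increments '[{"wx":0,"wy":0,"wz":0,"x":0,"y":0,"z":0,"claw":60},{"wx":0,"wy":0,"wz":0,"x":0,"y":0,"z":0,"claw":50},{"wx":0,"wy":0,"wz":0,"x":0,"y":0,"z":0,"claw":40},{"wx":0,"wy":0,"wz":0,"x":0,"y":0,"z":0,"claw":30},{"wx":0,"wy":0,"wz":0,"x":0,"y":0,"z":0,"claw":30},{"wx":0,"wy":0,"wz":0,"x":0,"y":0,"z":0,"claw":30}]' --squeeze 60

```text
clock: 10.12
position: [0.5689, -0.2725, 0.0206]
tool_rot: [3.141, -0.001, -0.868]
force: [-3.8, 0.9, 11.8]
grip_width: 0.0588
```

```bash
python3 -c "
from inc import *
p=j2w([-.005,-.045])[0];inc([(p[0],p[1],.12,-np.pi/2+th)])
f=grab('wrist',6)"
```

```text
t 10.12 pos [ 0.5689 -0.2725  0.0206] rot [ 3.141e+00 -1.000e-03 -8.680e-01] F [-3.8  0.9 11.8] w 0.0588 q [ 0.53  0.81 -0.27  1.7   0.32  0.67 -0.78] jig [ 0.0393 -0.3121]
xyz [-22.92, -14.41, -9.97] w [-0.0, -0.1, 41.6]
```

View pics/wrist6.png

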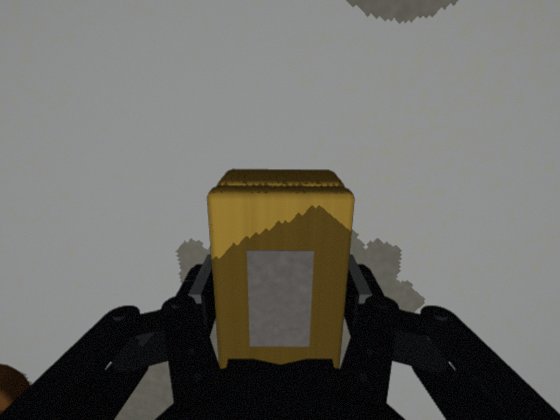

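The tin is gripped at 58.8 mm and centred. I'll lift it and carry it over the jig.

Call:
jog_arm --increments '[{"wx":0,"wy":0,"wz":0,"x":0,"y":0,"z":-4,"claw":30},{"wx":0,"wy":0,"wz":0,"x":0,"y":0,"z":-8,"claw":30},{"wx":0,"wy":0,"wz":8,"x":-4,"y":-3,"z":-10,"claw":30},{"wx":0,"wy":0,"wz":16,"x":-8,"y":-5,"z":-10,"claw":30},{"wx":0,"wy":0,"wz":24,"x":-12,"y":-7.5,"z":-10,"claw":30},{"wx":0,"wy":0,"wz":32,"x":-16,"y":-10,"z":-10,"claw":30},{"wx":0,"wy":0,"wz":38,"x":-20,"y":-12.5,"z":-10,"claw":30},{"wx":0,"wy":0,"wz":41.6,"x":-22.9,"y":-14.4,"z":-10,"claw":30},{"wx":0,"wy":0,"wz":41.6,"x":-22.9,"y":-14.4,"z":-10,"claw":30},{"wx":0,"wy":0,"wz":41.6,"x":-22.9,"y":-14.4,"z":-10,"claw":30}]'

```text
clock: 11.42
position: [0.5307, -0.0052, 0.1206]
tool_rot: [-3.141, -0.001, -1.593]
force: [-0.9, -0.8, -4.2]
grip_width: 0.059
```

```bash
python3 -c "
from inc import *
p=j2w([-.01,-.045])[0];inc([(p[0],p[1],.12,-np.pi/2+th),(p[0],p[1],.034,-np.pi/2+th)])
for n in ('scene','side','wrist'): grab(n,7)"
```

```text
t 11.43 pos [ 0.5307 -0.0052  0.1206] rot [-3.141e+00 -1.000e-03 -1.593e+00] F [-0.9 -0.8 -4.2] w 0.059 q [-0.    0.53 -0.14  1.94  0.11  0.68 -1.8 ] jig [-0.0048 -0.0457]
xyz [-0.07, 0.52, 0.05] w [-0.0, -0.1, -0.0]
xyz [-0.08, 0.52, 8.65] w [-0.0, -0.1, -0.0]
```

View pics/scene7.png

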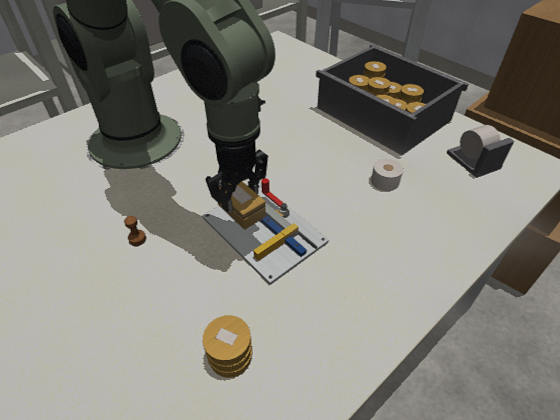

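View pics/wrist7.png

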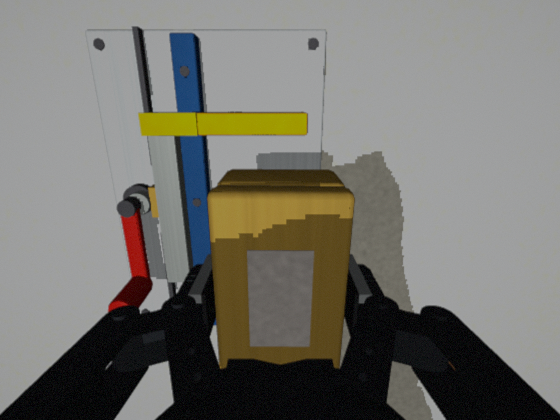

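The lever is locked and the tin is held level over the plate. In the wrist view the fence near edge is at row 136 and the rail's right edge at column 208. I'll measure the gaps from this frame.

```bash
python3 -c "
from jig import *
w=load('wrist7.npz')
pr=lambda n,v:print(n,np.round(v,4).tolist())
pr('fence near top edge',w2j(onz(w,[(200,135.5),(305,135.5)],.04)))
pr('rail right edge top',w2j(onz(w,[(198,42),(210,240)],.026)))
pr('tin far top edge',w2j(onz(w,[(212,191),(352,191)],.15)))
pr('tin side L',w2j(onz(w,[(211,200),(217,355)],.15)))
pr('tin side R',w2j(onz(w,[(352,200),(342,355)],.15)))
pr('plate',w2j(onz(w,[(87,30),(326,30)],.012)))"
```

```text
fence near top edge [[0.056, 0.0111], [0.0558, -0.0653]]
rail right edge top [[0.1192, 0.0105], [-0.034, 0.0137]]
tin far top edge [[0.0452, -0.0204], [0.045, -0.0751]]
tin side L [[0.0415, -0.0197], [-0.0359, -0.0168]]
tin side R [[0.0413, -0.0754], [-0.0361, -0.0763]]
plate [[0.1298, 0.0952], [0.1294, -0.0813]]
```

Call:
jog_arm --increments '[{"wx":0,"wy":0,"wz":0,"x":0,"y":0.5,"z":3,"claw":30},{"wx":0,"wy":0,"wz":0,"x":0,"y":0.5,"z":6,"claw":30},{"wx":0,"wy":0,"wz":0,"x":0,"y":0.5,"z":7.5,"claw":30},{"wx":0,"wy":0,"wz":0,"x":0,"y":0.5,"z":8.3,"claw":30},{"wx":0,"wy":0,"wz":0,"x":0,"y":0.5,"z":8.6,"claw":30},{"wx":0,"wy":0,"wz":0,"x":0,"y":0.5,"z":8.8,"claw":30},{"wx":0,"wy":0,"wz":0,"x":0,"y":0.5,"z":8.8,"claw":30}]'

```text
clock: 12.45
position: [0.526, -0.0057, 0.0327]
tool_rot: [-3.14, -0.001, -1.595]
force: [-0.0, 0.1, -4.2]
grip_width: 0.059
```

```bash
python3 -c "
from inc import *
p=j2w([.0,-.017])[0];inc([(p[0],p[1],.033,-np.pi/2+th)])
for n in ('scene','side'): grab(n,8)
a=load('scene8.npz')['pixels'][160:290,190:340,::-1];b=load('side8.npz')['pixels'][160:290,230:380,::-1]
cv2.imwrite('pics/z8.png',cv2.resize(np.vstack([a,b]),None,fx=2.3,fy=2.3,interpolation=cv2.INTER_CUBIC))"
```

```text
t 12.45 pos [ 0.526  -0.0057  0.0327] rot [-3.140e+00 -1.000e-03 -1.595e+00] F [-0.   0.1 -4.2] w 0.059 q [-0.02  0.67 -0.11  1.99  0.15  0.49 -1.83] jig [-0.0095 -0.0463]
xyz [-2.93, -0.94, -0.03] w [-0.1, -0.1, -0.1]
```

View pics/z8.png

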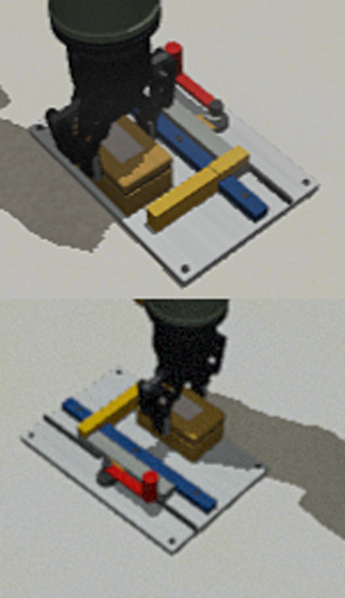

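The tin is just above the plate (the wrist still carries 4.2 N). I'll lower it until it touches.

Call:
jog_arm --increments '[{"wx":0,"wy":0,"wz":0,"x":0,"y":0,"z":0.2,"claw":30},{"wx":0,"wy":0,"wz":0,"x":0,"y":0,"z":0.3,"claw":30},{"wx":0,"wy":0,"wz":0,"x":0,"y":0,"z":0.3,"claw":30}]'

```text
clock: 12.92
position: [0.5261, -0.0057, 0.0324]
tool_rot: [-3.139, -0.001, -1.595]
force: [-20.1, -0.2, 62.8]
grip_width: 0.0588
```

The contact is stiff, about 20 N/mm. I'll relax the press, then slide toward the rail.

Call:
jog_arm --increments '[{"wx":0,"wy":0,"wz":0,"x":0,"y":0,"z":0,"claw":30},{"wx":0,"wy":0,"wz":0,"x":0,"y":0,"z":0,"claw":30}]'

```text
clock: 13.18
position: [0.5263, -0.0057, 0.0327]
tool_rot: [-3.139, -0.001, -1.595]
force: [1.3, -0.5, -2.7]
grip_width: 0.0589
```

Call:
jog_arm --increments '[{"wx":0,"wy":0,"wz":0,"x":-0.6,"y":0,"z":0,"claw":30},{"wx":0,"wy":0,"wz":0,"x":-1.2,"y":0,"z":0,"claw":30},{"wx":0,"wy":0,"wz":0,"x":-1.8,"y":0,"z":0,"claw":30},{"wx":0,"wy":0,"wz":0,"x":-2.3,"y":0,"z":0,"claw":30},{"wx":0,"wy":0,"wz":0,"x":-2.3,"y":0,"z":0,"claw":30}]'

```text
clock: 13.8
position: [0.5268, 0.0183, 0.0326]
tool_rot: [-3.139, -0.001, -1.594]
force: [0.0, 3.2, -0.8]
grip_width: 0.0591
```

```bash
python3 -c "
from inc import *
inc([])
for n in ('scene','wrist'): grab(n,9)
a=load('scene9.npz')['pixels'][160:290,190:340,::-1];b=load('wrist9.npz')['pixels'][20:280,130:430,::-1]
cv2.imwrite('pics/z9.png',np.vstack([cv2.resize(a,None,fx=2,fy=2,interpolation=cv2.INTER_CUBIC),b]))"
```

```text
t 13.8 pos [0.5268 0.0183 0.0326] rot [-3.139e+00 -1.000e-03 -1.594e+00] F [ 0.   3.2 -0.8] w 0.0591 q [-0.07  0.67 -0.11  1.99  0.14  0.48 -1.87] jig [-0.0092 -0.0223]
```

View pics/z9.png

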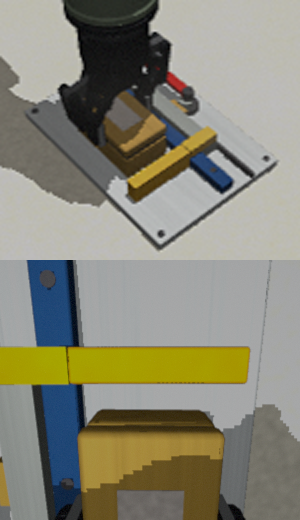

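Call:
jog_arm --increments '[{"wx":0,"wy":0,"wz":0,"x":-0.2,"y":0,"z":0,"claw":30},{"wx":0,"wy":0,"wz":0,"x":-0.4,"y":0,"z":0,"claw":30},{"wx":0,"wy":0,"wz":0,"x":-0.4,"y":0,"z":0,"claw":30}]'

```text
clock: 14.28
position: [0.5269, 0.022, 0.0326]
tool_rot: [-3.139, -0.001, -1.595]
force: [0.1, -2.1, -0.8]
grip_width: 0.059
```

Call:
jog_arm --increments '[{"wx":0,"wy":0,"wz":0,"x":-0.15,"y":0,"z":0,"claw":30},{"wx":0,"wy":0,"wz":0,"x":-0.3,"y":0,"z":0,"claw":30},{"wx":0,"wy":0,"wz":0,"x":-0.3,"y":0,"z":0,"claw":30}]'

```text
clock: 14.65
position: [0.527, 0.024, 0.0326]
tool_rot: [-3.139, -0.002, -1.595]
force: [-0.0, -8.8, 0.7]
grip_width: 0.0592
```

The rail contact is made at 8.8 N. Next I'll slide along it to the fence, keeping the rail pressed.

Call:
jog_arm --increments '[{"wx":0,"wy":0,"wz":0,"x":-0.08,"y":-0.4,"z":0,"claw":30},{"wx":0,"wy":0,"wz":0,"x":-0.08,"y":-0.8,"z":0,"claw":30},{"wx":0,"wy":0,"wz":0,"x":-0.08,"y":-1.1,"z":0,"claw":30},{"wx":0,"wy":0,"wz":0,"x":-0.08,"y":-1.1,"z":0,"claw":30}]'

```text
clock: 15.15
position: [0.5353, 0.0238, 0.0326]
tool_rot: [3.139, -0.004, -1.595]
force: [-17.9, -6.1, 19.1]
grip_width: 0.059
```

```bash
python3 -c "
from inc import *
inc([])
for n in ('scene','wrist','side'): grab(n,10)
a=load('scene10.npz')['pixels'][170:270,215:315,::-1];b=load('wrist10.npz')['pixels'][20:280,130:430,::-1];c=load('side10.npz')['pixels'][180:260,240:340,::-1]
cv2.imwrite('pics/z10.png',np.hstack([np.vstack([cv2.resize(a,(400,400),interpolation=cv2.INTER_CUBIC)]),cv2.resize(b,(400,400))]))
cv2.imwrite('pics/s10.png',cv2.resize(c,None,fx=5,fy=5,interpolation=cv2.INTER_CUBIC))"
```

```text
t 15.15 pos [0.5353 0.0238 0.0326] rot [ 3.139 -0.004 -1.595] F [-17.9  -6.1  19.1] w 0.059 q [-0.08  0.68 -0.1   1.96  0.14  0.51 -1.88] jig [-0.0008 -0.0166]
```

View pics/z10.png

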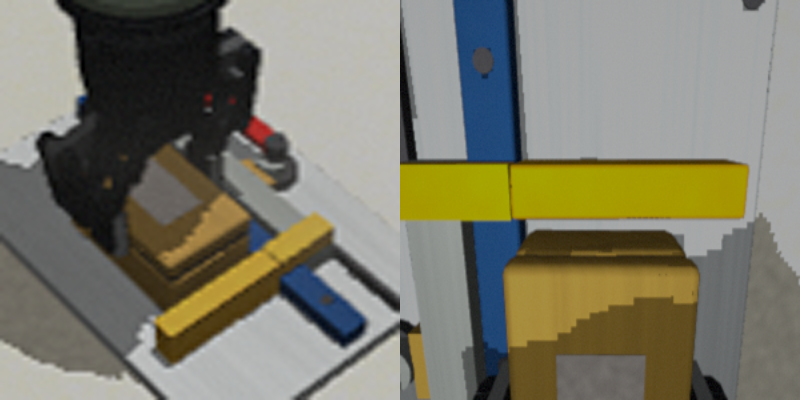

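View pics/s10.png

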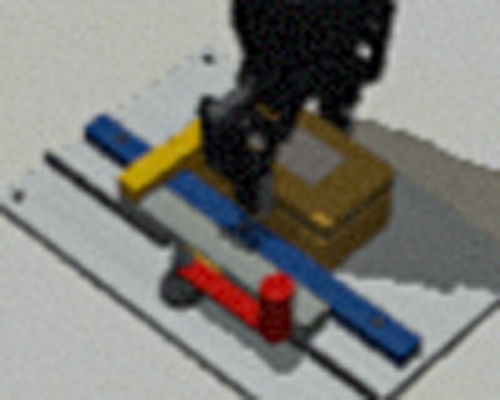

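The tin is flush along the rail, but the wrist view still shows a gap of a few mm to the fence. The 18 N with 19 N upward looks like it is dragging on the plate. I'll ease up slightly and continue.

Call:
jog_arm --increments '[{"wx":0,"wy":0,"wz":0,"x":-0.08,"y":0,"z":-0.05,"claw":30},{"wx":0,"wy":0,"wz":0,"x":-0.08,"y":0,"z":-0.05,"claw":30}]'

```text
clock: 15.55
position: [0.535, 0.0239, 0.0329]
tool_rot: [3.139, -0.005, -1.595]
force: [0.8, -7.5, -6.1]
grip_width: 0.0588
```

```bash
python3 -c "
from inc import *
inc([(.5353,.0238,.033,-1.595)]);print(bot.observe()['moment'])"
```

```text
t 15.55 pos [0.535  0.0239 0.0329] rot [ 3.139 -0.005 -1.595] F [ 0.8 -7.5 -6.1] w 0.0588 q [-0.08  0.68 -0.1   1.96  0.14  0.51 -1.88] jig [-0.0011 -0.0166]
xyz [0.0, -0.03, -0.01] w [0.2, -0.3, 0.0]
[-1.59001717 -0.18172934  0.26009029]
```

Call:
jog_arm --increments '[{"wx":0.2,"wy":-0.2,"wz":0,"x":-0.08,"y":-0.2,"z":0,"claw":30},{"wx":0.2,"wy":-0.2,"wz":0,"x":-0.08,"y":-0.4,"z":0,"claw":30},{"wx":0.2,"wy":-0.2,"wz":0,"x":-0.08,"y":-0.4,"z":0,"claw":30}]'

```text
clock: 15.92
position: [0.5368, 0.0238, 0.0326]
tool_rot: [3.138, -0.003, -1.595]
force: [-14.4, -6.4, 10.4]
grip_width: 0.0589
```

```bash
python3 -c "
from inc import *
inc([(.5353,.0238,.033,-1.595)]);print(bot.observe()['moment'])"
```

```text
t 15.93 pos [0.5368 0.0238 0.0326] rot [ 3.138e+00 -3.000e-03 -1.595e+00] F [-14.4  -6.4  10.4] w 0.0589 q [-0.08  0.68 -0.11  1.96  0.14  0.51 -1.88] jig [ 0.0006 -0.0166]
xyz [-0.0, 0.15, -0.04] w [0.2, -0.2, 0.0]
[-1.12451777  2.67998684  0.50914573]
```

Call:
jog_arm --increments '[{"wx":0.2,"wy":-0.2,"wz":0,"x":-0.06,"y":0,"z":-0.1,"claw":30},{"wx":0.2,"wy":-0.2,"wz":0,"x":-0.06,"y":-0.1,"z":-0.1,"claw":30},{"wx":0.2,"wy":-0.2,"wz":0,"x":-0.06,"y":-0.3,"z":-0.1,"claw":30},{"wx":0.2,"wy":-0.2,"wz":0,"x":-0.06,"y":-0.3,"z":-0.1,"claw":30}]'

```text
clock: 16.42
position: [0.5389, 0.0237, 0.0331]
tool_rot: [3.139, -0.0, -1.595]
force: [-2.4, -5.0, -4.3]
grip_width: 0.0583
```

```bash
python3 -c "
from inc import *
inc([(.5353,.0238,.033,-1.595)]);print(bot.observe()['moment'])
w=grab('wrist',11);s=grab('scene',11);d=grab('side',11)
a=s['pixels'][170:270,215:315,::-1];b=w['pixels'][80:230,130:330,::-1]
cv2.imwrite('pics/z11.png',np.hstack([cv2.resize(a,(400,400),interpolation=cv2.INTER_CUBIC),cv2.resize(b,(400,400),interpolation=cv2.INTER_CUBIC)]))"
```

```text
t 16.43 pos [0.5389 0.0237 0.0331] rot [ 3.139 -0.    -1.595] F [-2.4 -5.  -4.3] w 0.0583 q [-0.08  0.69 -0.11  1.95  0.14  0.51 -1.87] jig [ 0.0027 -0.0167]
xyz [-0.0, 0.36, 0.02] w [0.1, -0.0, 0.0]
[-1.28019821  0.62569094  0.38150292]
```

View pics/z11.png

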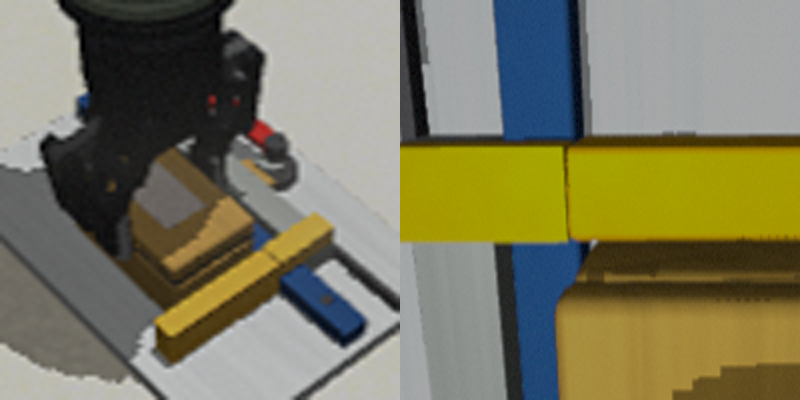

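At this height it slides freely, so the drag was plate friction. I'll continue to the fence.

Call:
jog_arm --increments '[{"wx":0.1,"wy":0,"wz":0,"x":-0.08,"y":-0.15,"z":-0.04,"claw":30},{"wx":0.1,"wy":0,"wz":0,"x":-0.08,"y":-0.3,"z":-0.04,"claw":30},{"wx":0.1,"wy":0,"wz":0,"x":-0.08,"y":-0.3,"z":-0.04,"claw":30}]'

```text
clock: 16.95
position: [0.5407, 0.0236, 0.033]
tool_rot: [3.139, -0.001, -1.595]
force: [-4.0, -5.2, -4.2]
grip_width: 0.0588
```

Call:
jog_arm --increments '[{"wx":0.1,"wy":0,"wz":0,"x":-0.08,"y":-0.1,"z":-0.03,"claw":30},{"wx":0.1,"wy":0,"wz":0,"x":-0.08,"y":-0.2,"z":-0.03,"claw":30},{"wx":0.1,"wy":0,"wz":0,"x":-0.08,"y":-0.2,"z":-0.03,"claw":30}]'

```text
clock: 17.32
position: [0.5414, 0.0237, 0.0329]
tool_rot: [3.138, -0.003, -1.595]
force: [-5.9, -7.2, -1.4]
grip_width: 0.0594
```

Call:
jog_arm --increments '[{"wx":0.1,"wy":0,"wz":0,"x":-0.08,"y":-0.2,"z":-0.03,"claw":30},{"wx":0.1,"wy":0,"wz":0,"x":-0.08,"y":-0.2,"z":-0.03,"claw":30},{"wx":0.1,"wy":0,"wz":0,"x":-0.08,"y":-0.2,"z":-0.03,"claw":30}]'

```text
clock: 17.7
position: [0.5415, 0.0237, 0.0328]
tool_rot: [3.136, -0.004, -1.594]
force: [-10.0, -6.5, 6.3]
grip_width: 0.0594
```

```bash
python3 -c "
from inc import *
inc([(.5353,.0238,.033,-1.595)]);print(bot.observe()['moment'])
w=grab('wrist',12);s=grab('scene',12);d=grab('side',12)
a=s['pixels'][200:270,245:315,::-1];b=w['pixels'][100:200,130:330,::-1]
cv2.imwrite('pics/z12.png',np.hstack([cv2.resize(a,(400,400),interpolation=cv2.INTER_CUBIC),cv2.resize(b,(400,200),interpolation=cv2.INTER_CUBIC).repeat(2,0)]))"
```

```text
t 17.7 pos [0.5415 0.0237 0.0328] rot [ 3.136 -0.004 -1.594] F [-10.   -6.5   6.3] w 0.0594 q [-0.08  0.69 -0.11  1.94  0.14  0.52 -1.88] jig [ 0.0054 -0.0166]
xyz [0.01, 0.62, -0.01] w [0.3, -0.2, 0.0]
[-1.14680084  1.94533237  0.47418776]
```

View pics/z12.png

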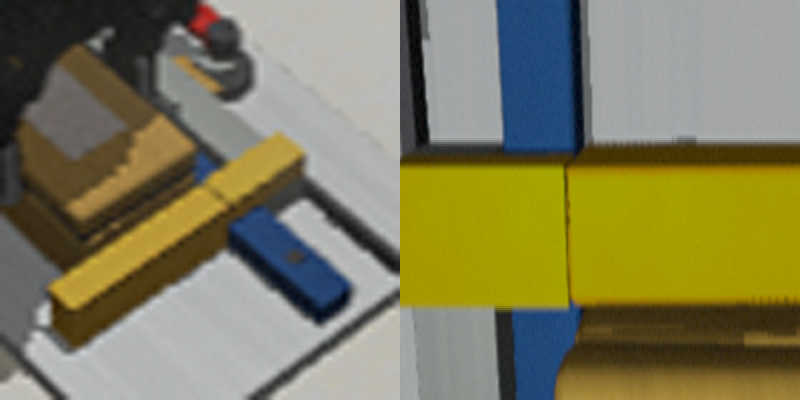

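Contact is likely, since there was no advance despite 2 mm commanded. To rule out plate drag, I'll raise by a hair and push again.

Call:
jog_arm --increments '[{"wx":0.2,"wy":-0.2,"wz":0,"x":-0.1,"y":-0.1,"z":-0.06,"claw":30},{"wx":0.3,"wy":-0.2,"wz":0,"x":-0.1,"y":-0.2,"z":-0.06,"claw":30},{"wx":0.3,"wy":-0.2,"wz":0,"x":-0.1,"y":-0.25,"z":-0.06,"claw":30},{"wx":0.3,"wy":-0.2,"wz":0,"x":-0.1,"y":-0.25,"z":-0.06,"claw":30}]'

```text
clock: 18.35
position: [0.5423, 0.0237, 0.0328]
tool_rot: [3.137, -0.002, -1.594]
force: [-6.7, -7.5, -0.0]
grip_width: 0.0588
```

```bash
python3 -c "
from inc import *
inc([]);print(bot.observe()['moment'])"
```

```text
t 18.35 pos [0.5423 0.0237 0.0328] rot [ 3.137e+00 -2.000e-03 -1.594e+00] F [-6.7 -7.5 -0. ] w 0.0588 q [-0.08  0.69 -0.11  1.94  0.14  0.52 -1.87] jig [ 0.0062 -0.0166]
[-1.55533453  1.56084435  0.53396867]
```

Call:
jog_arm --increments '[{"wx":0.2,"wy":-0.1,"wz":0,"x":-0.08,"y":-0.2,"z":-0.05,"claw":30},{"wx":0.2,"wy":-0.1,"wz":0,"x":-0.08,"y":-0.3,"z":-0.06,"claw":30},{"wx":0.2,"wy":-0.1,"wz":0,"x":-0.08,"y":-0.4,"z":-0.06,"claw":30},{"wx":0.2,"wy":-0.1,"wz":0,"x":-0.08,"y":-0.4,"z":-0.06,"claw":30}]'

```text
clock: 18.85
position: [0.543, 0.0237, 0.0328]
tool_rot: [3.134, -0.002, -1.594]
force: [-18.1, -4.6, 8.6]
grip_width: 0.0593
```

```bash
python3 -c "
from inc import *
inc([]);print(bot.observe()['moment'])
w=grab('wrist',13);s=grab('scene',13);d=grab('side',13)
pr=lambda n,v:print(n,np.round(v,4).tolist())
b=w['pixels'][100:220,130:330,::-1]
cv2.imwrite('pics/z13.png',cv2.resize(b,None,fx=4,fy=4,interpolation=cv2.INTER_CUBIC))
c=d['pixels'][180:260,240:340,::-1]
cv2.imwrite('pics/s13.png',np.hstack([cv2.resize(c,None,fx=4,fy=4,interpolation=cv2.INTER_CUBIC),cv2.resize(s['pixels'][200:280,225:325,::-1],None,fx=4,fy=4,interpolation=cv2.INTER_CUBIC)]))"
```

```text
t 18.85 pos [0.543  0.0237 0.0328] rot [ 3.134e+00 -2.000e-03 -1.594e+00] F [-18.1  -4.6   8.6] w 0.0593 q [-0.07  0.69 -0.11  1.94  0.14  0.53 -1.87] jig [ 0.0069 -0.0166]
[-0.98762891  3.50551501  0.47969685]
```

View pics/z13.png

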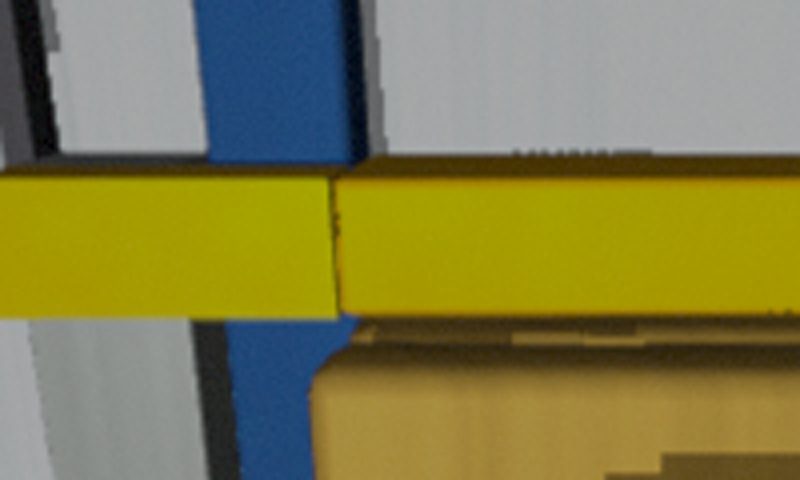

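View pics/s13.png

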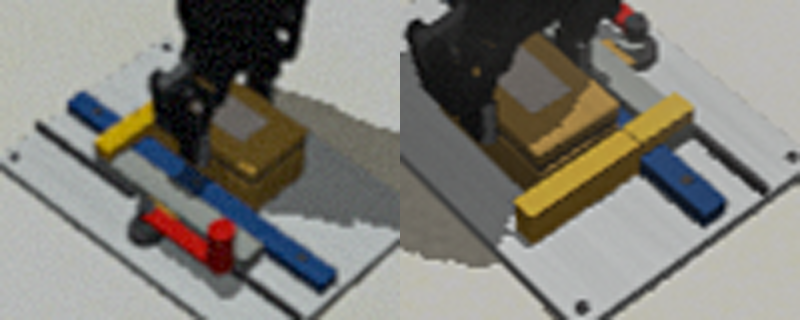

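```bash
python3 -c "
from jig import *
pr=lambda n,v:print(n,np.round(v,4).tolist())
w=load('wrist13.npz')
pr('fence edge',w2j(onz(w,[(215,179),(300,179)],.04)))
for r in (184,186,188,190): pr('tin edge r%d'%r,w2j(onz(w,[(230,r)],.062)))
# fence shift between frames: near/far yellow edges in scene, yellow mask centroid free part
for n in ('scene0','scene13'):
    f=load(n+'.npz'); g=cv2.cvtColor(f['pixels'],cv2.COLOR_RGB2GRAY).astype(np.float32)
    print(n)
a=load('scene0.npz')['pixels'];b=load('scene13.npz')['pixels']
# template match of fence far end region
t=cv2.cvtColor(a[225:262,256:300],cv2.COLOR_RGB2GRAY)
A=cv2.cvtColor(a,cv2.COLOR_RGB2GRAY);B=cv2.cvtColor(b,cv2.COLOR_RGB2GRAY)
m=np.zeros_like(t);
print('phase', cv2.phaseCorrelate(A[243:262,252:290].astype(np.float32),B[243:262,252:290].astype(np.float32)), cv2.phaseCorrelate(A[222:240,280:302].astype(np.float32),B[222:240,280:302].astype(np.float32)))
cv2.imwrite('pics/f13.png',np.hstack([cv2.resize(x[215:270,245:310,::-1],None,fx=6,fy=6,interpolation=cv2.INTER_CUBIC) for x in(a,b)]))
"
```

```text
fence edge [[0.0565, 0.0127], [0.0564, -0.0265]]
tin edge r184 [[0.0599, 0.0021]]
tin edge r186 [[0.0591, 0.0022]]
tin edge r188 [[0.0583, 0.0022]]
tin edge r190 [[0.0575, 0.0023]]
scene0
scene13
phase ((0.19042692185254495, -0.012801982368033649), 0.7837728261947632) ((0.1996517329537948, 0.027447394369758626), 1.0308853332643155)
```

View pics/f13.png

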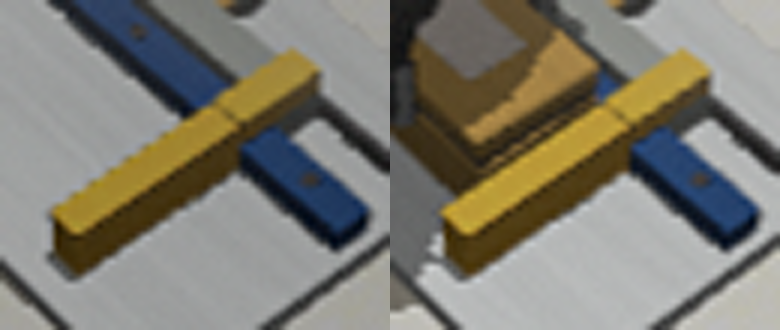

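The fence has moved under 0.5 mm and the tin end sits at the fence plane. For a final press I'll reduce the downforce and push more on the rail while keeping about 15 N on the fence.

Call:
jog_arm --increments '[{"wx":0.3,"wy":-0.1,"wz":0,"x":-0.14,"y":-0.15,"z":-0.05,"claw":30},{"wx":0.3,"wy":-0.1,"wz":0,"x":-0.16,"y":-0.25,"z":-0.06,"claw":30},{"wx":0.3,"wy":-0.1,"wz":0,"x":-0.16,"y":-0.25,"z":-0.06,"claw":30},{"wx":0.3,"wy":-0.1,"wz":0,"x":-0.16,"y":-0.25,"z":-0.06,"claw":30}]'

```text
clock: 19.5
position: [0.543, 0.0237, 0.0328]
tool_rot: [3.135, -0.003, -1.594]
force: [-12.0, -9.4, 6.0]
grip_width: 0.059
```

```bash
python3 -c "
from inc import *
inc([]);print(bot.observe()['moment'])"
```

```text
t 19.5 pos [0.543  0.0237 0.0328] rot [ 3.135e+00 -3.000e-03 -1.594e+00] F [-12.   -9.4   6. ] w 0.059 q [-0.08  0.69 -0.11  1.94  0.14  0.53 -1.87] jig [ 0.0069 -0.0165]
[-2.00652311  2.57652914  0.57390759]
```

Call:
jog_arm --increments '[{"wx":0.3,"wy":-0.1,"wz":0,"x":-0.14,"y":-0.25,"z":-0.06,"claw":30},{"wx":0.3,"wy":-0.1,"wz":0,"x":-0.14,"y":-0.35,"z":-0.08,"claw":30},{"wx":0.3,"wy":-0.1,"wz":0,"x":-0.14,"y":-0.4,"z":-0.08,"claw":30},{"wx":0.3,"wy":-0.1,"wz":0,"x":-0.14,"y":-0.4,"z":-0.08,"claw":30}]'

```text
clock: 20.0
position: [0.5431, 0.0237, 0.0328]
tool_rot: [3.132, -0.003, -1.594]
force: [-20.9, -8.2, 10.8]
grip_width: 0.059
```

```bash
python3 -c "
from inc import *
inc([]);print(bot.observe()['moment'])"
```

```text
t 20.0 pos [0.5431 0.0237 0.0328] rot [ 3.132e+00 -3.000e-03 -1.594e+00] F [-20.9  -8.2  10.8] w 0.059 q [-0.08  0.69 -0.11  1.93  0.14  0.53 -1.87] jig [ 0.0069 -0.0166]
[-1.57891702  4.22238084  0.57165507]
```

Force doubled with only 0.1 mm of movement, so it is a solid stop at the fence. Final look before handing in.

```bash
python3 -c "
from inc import *
w=grab('wrist',14);s=grab('scene',14);d=grab('side',14)
inc([])
A=cv2.cvtColor(load('scene0.npz')['pixels'],cv2.COLOR_RGB2GRAY).astype(np.float32);B=cv2.cvtColor(s['pixels'],cv2.COLOR_RGB2GRAY).astype(np.float32)
print(cv2.phaseCorrelate(A[222:240,280:302],B[222:240,280:302]))
pr=lambda n,v:print(n,np.round(v,4).tolist())
cv2.imwrite('pics/z14.png',np.hstack([cv2.resize(s['pixels'][170:290,190:340,::-1],(400,320),interpolation=cv2.INTER_CUBIC),cv2.resize(d['pixels'][160:280,230:380,::-1],(400,320),interpolation=cv2.INTER_CUBIC)]))"
```

```text
t 20.15 pos [0.543  0.0237 0.0328] rot [ 3.132e+00 -3.000e-03 -1.594e+00] F [-21.4  -8.1  10.9] w 0.0592 q [-0.08  0.69 -0.11  1.93  0.14  0.53 -1.87] jig [ 0.0069 -0.0166]
((0.21061328943940438, 0.05702609582422724), 1.0356639242834516)
```

View pics/z14.png

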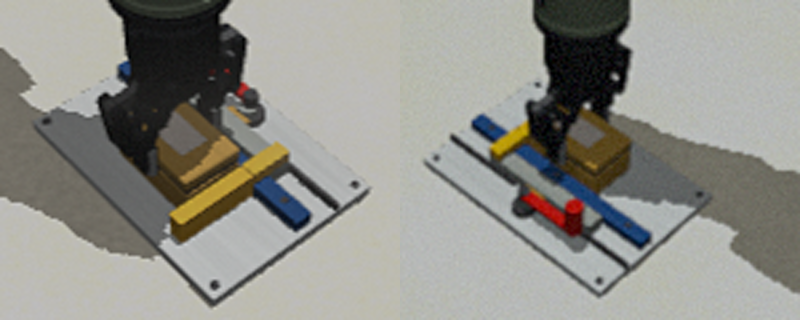

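View pics/wrist14.png

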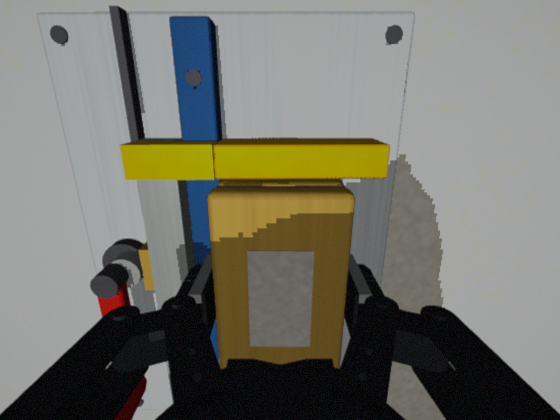

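The tin sits in the corner, square to both stops, and the fence is unmoved. Fence friction could be carrying part of the 8 N y-load, so I'll press the rail harder for margin.

Call:
jog_arm --increments '[{"wx":0.4,"wy":-0.1,"wz":0,"x":-0.2,"y":-0.3,"z":-0.08,"claw":30},{"wx":0.4,"wy":-0.1,"wz":0,"x":-0.28,"y":-0.38,"z":-0.08,"claw":30},{"wx":0.4,"wy":-0.1,"wz":0,"x":-0.3,"y":-0.38,"z":-0.08,"claw":30},{"wx":0.4,"wy":-0.1,"wz":0,"x":-0.3,"y":-0.38,"z":-0.08,"claw":30},{"wx":0.4,"wy":-0.1,"wz":0,"x":-0.3,"y":-0.38,"z":-0.08,"claw":30}]'

```text
clock: 20.78
position: [0.543, 0.0238, 0.0329]
tool_rot: [3.131, -0.006, -1.595]
force: [-21.4, -16.9, 11.0]
grip_width: 0.0589
```

```bash
python3 -c "
from inc import *
inc([]);print(bot.observe()['moment'])"
```

```text
t 20.77 pos [0.543  0.0238 0.0329] rot [ 3.131 -0.006 -1.595] F [-21.4 -16.9  11. ] w 0.0589 q [-0.08  0.69 -0.1   1.93  0.14  0.53 -1.88] jig [ 0.0069 -0.0165]
[-3.37315357  3.98749478  0.9171113 ]
```

Forces are firm and steady on both stops (21 N in x, 17 N in y), and the pose is unchanged. Handing in.

```bash
python3 -c "
from workcell import bot
print(bot.job_done());o=bot.observe();print(o['clock'],o['force'],o['position'])"
```

```text
the job is handed in; nothing more can be done
None
the job is handed in; nothing more can be done
```

I swung the lever to its end stop (25 N felt there), then gripped the tin and set it on the jig plate. I slid it along the blue rail into the locked fence and handed in at about 20.8 s, still holding it.

**Last checks:**
- **Press:** the wrist read about 21 N toward the fence and 17 N toward the rail. More push gave no more than 0.1 mm of movement.
- **Position:** the camera puts the fence shift since the start at about 0.4 mm. The tool was tilted about 0.01 rad, and its yaw was within about 0.002 rad of the jig's.
- **Other objects:** in the last pictures the lever was still along the rail, and nothing had touched the bystanders.

**What went less cleanly:**
- Lowering the tin onto the plate briefly gave 63 N at the wrist, under the 120 N limit.
- The tin dragged on the plate during the slide until I eased it up slightly.
- The wrist reading also includes friction, and about 11 N of upward load from the plate at the end. The forces on the rail and fence themselves are therefore inferred, not measured separately.
- The wrist view put the tin's top edge 1–3 mm past the fence plane, which I put down to its rounded edge and the camera calibration.

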